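# Dock the slide box and flip its tag to the ring side

### The job

One of the two boxes of microscope slides still stands short in its dock: without taking hold of anything or lifting it, push it with the fingertips along its bay until it is fully home against the back stops. Then flip that dock's hinged tag right over its pivot, so that it lies flat in front of the box with its ring face up, as on the dock that is already done. Leave the docked box, its tag and the things lying about as they are.

Things in the scene. Friction and masses are not known exactly. Their poses are not given: they have to be found in the camera images.
- dock_a: fixed dock to be worked on, the near or the far one of two, 125 mm apart on one aluminium plate: grey floor plate, white hinged tag at its right end, then a bay 93 mm wide between low black guides. Origin 6 mm above the bench, straight below the middle of the tag's pivot; x along the bay to the back stops (roughly to the robot's left), z up. Floor top 5 mm above the origin; it begins at x = -16 mm
- pivot_a (a point): middle of the pivot of dock_a's tag, 34 mm above dock_a's origin, 40 mm above the bench; axes as dock_a. Hinge posts (radius 10 mm) at y = +-40 to 48 mm; two rest strips 6.5 to 10.5 mm either side of the pivot, just under the tag
- tag_a (a joint): angle of dock_a's tag: 0 = level, pointing away from the bay, bar face up (starts raised by 0 to 0.3 rad); 1.57 = upright; 3.14 = flipped, level over the bay's mouth, ring face up. Friction hinge without spring: the tag stays wherever it is left; about 1.5 N at the free edge turns it. Flipped, its edge is 12 mm short of the front of a home box; a box that is not home blocks it
- edge_a (a point): middle of the free edge of dock_a's tag, on the axis of its rounded bead (radius 3.5 mm), 70 mm from the pivot. The tag is a white plate 72 mm wide, 4 mm thick, with a black bar on one face and a black ring on the other. At the start only the bench is below this edge, 40 mm down; the bead can be lifted by the front of fingers that lean
- box_a_mid (a point): centre (half-way up) of the loose slide box in dock_a, a closed dark blue box 70 mm along x, 88 mm along y, 37 mm high, about 160 g, axes nearly the dock's. Its flat front face is 35 mm before this point. It starts 22 to 35 mm short of home; home is this point at x = 121 mm in dock_a's frame, against two low back stops. Slide it, never lift it
- dock_b: the dock that is already done, same kind and axes: a box fully home in it and its tag flipped over with the ring up
- tag_b (a joint): angle of dock_b's tag (about 3.1 at the start); leave it
- box_b_mid (a point): centre of the box that is home in dock_b; leave it
- marker: felt marker 134 mm long, 17 mm thick, lying on the bench to the right of the finished dock; origin at the middle of its underside; leave it
- dropper: amber dropper bottle, 31 mm across, 86 mm high, standing to the left of the docks; origin at its foot; leave it
- petri: glass petri dish, 62 mm across, 15 mm high, to the left of the docks; origin at its underside; leave it
- beaker: glass beaker, 64 mm across, 78 mm high, standing to the right of the docks; origin at its foot; leave it
- tweezers: thin steel tweezers, 127 mm long, lying on the bench well to the right of the docks; origin at the middle of the underside; leave them
Things that resemble listed ones, but are neither listed nor needed, are in the scene too. What is shaped like the part that bears box_a_mid but red or white is not meant.

How it is judged:
By the outcome, as a careful person would: the job done as asked, in the order asked, and still so for the second after the job is handed in, with the robot touching nothing.
It also fails if it takes over 51 s, if anything falls off the work surface, if the arm or the gripper's body presses on something with over 40 N, if the wrist force passes 120 N, or if a joint passes its speed limit or range.

### The arm

A 6-joint arm with a two-finger parallel gripper is mounted at the origin on a cart in front of the work surface, level with it; the furniture and walls round the work are solid. World frame = base frame: x ahead of the robot, y to its left, z up, the work surface at z = 0. Lengths are in m, angles in rad, forces in N, time in s.
With the tool pointing down it reaches from about 0.3 to 0.825 m from the base axis. Payload 5.4 kg.
Tool frame: the origin (TCP) lies midway between the tips of the shut fingers; the grasp point (between the pads) lies 19 mm behind it; z points along the fingers, y is the line along which they close (so a half turn about z gives the same grasp; the last joint's range is limited). The gripper opens to 92 mm and grips with 3 to 60 N. Pads are 20 mm wide; open, the fingers measure 128 mm over their backs; the gripper's body (75 mm by 189 mm) begins 69 mm behind the grasp point.
Start: joints at [0.989, 0.158, 1.597, -0, 1.386, -0.21], TCP at [0.209, 0.536, 0.215] pointing down, gripper open.
Joint ranges: [-2.91, 2.91], [-0.94, 2.29], [0.18, 2.7], [-1.29, 4.43], [0.17, 2.64], [-3, 3]. Speed limits (rad/s): [2.57, 2.57, 3.14, 3.14, 3.14, 3.14].

### API

Orientations are given as a rotation vector (axis times angle).
In Python, from cell import arm gives the robot as it stands.
- The arm moves only by the tool servo_tool, never from a script. Its argument "moves" is a list of rows, each an object with "jaw": the opening, from 0 (shut) to 1 (fully open); "dp": the shift along the tool's x, y, z in m, a list of three; "angular": the turn, a rotation vector about the tool's x, y, z in rad, a list of three. In form: [{"jaw": jaw, "dp": [dx, dy, dz], "angular": [wx, wy, wz]}, ...]. A call has 1 to 20 rows; each row shifts and turns the commanded pose from where the row before left it, along the tool's axes as they then stand; what a row does not reach is not made up. A row lasts 1/10 s, in which the tool goes at most 50 mm and 8.59 degrees, less where a joint would pass 70% of its speed; a pose out of reach is approached as far as the arm can. A call with a gripper value outside its range is refused whole. The fingers move at their own pace and stop on an object; "grip_force" is the grip in N (left out, the last holds). Time passes only in rows, so rows that do not move let the fingers close. It gives the time, the measured TCP pose, the force, the opening and the grip force at its end, in the units of the state.
- arm.state(): the state, without advancing time (a new reading comes with each control period).
- arm.read_camera(name): name is "scene" or "side" or "wrist"; returns a dict with "image" (400x640x3 uint8, red, green, blue), "range_z" (400x640 float32, m along the optical axis (not along the pixel's ray), 0 where there is no reading), "K" (3x3 intrinsics, pixels), "cam_to_world" (4x4, takes a point from camera to world coordinates). Camera axes: x right, y up, looking along -z (the intrinsics and any distortion apply to the point x, -y, -z); pixel columns grow to the right and rows downward; lengths in m; the calibration is good to about 2 mm. A picture is of the moment at which its call begins.
- arm.close_job(): hands the job in; it is judged then, once.
The state is a dict: "time_s": time; "joint_positions": joint angles; "joint_vel": joint speeds; "effort": joint torques, N m; "position": TCP position; "ee_rot": TCP orientation; "ft_force": force on the tool from outside, world axes, zero at the start; "wrist_torque": the same for the moment, N m; "opening": finger opening in m; "grip_force": force on a finger pad.
Only numpy, scipy, OpenCV 4.12 (cv2) and the standard library are available. Lean on these libraries where they do the work, as an engineer would, in place of code of your own. Each camera call takes 0.05 s, during which the arm holds its last target. There are 200 camera calls.

## Working session

There is one attempt and no reset: what is moved stays moved. The work goes in short steps, Python scripts to look and compute and a tool call to move; the robot and the scene stay as the last step left them, time stands still between calls to the robot, and variables do not carry over. Pictures are saved under pics/ and viewed, at most 10 in all, crops included, and the job is handed in when it is done.

Besides the shell and the picture viewer there is one more tool, called as a command line: name --argument value ..., lists and objects as JSON in quotes. servo_tool: Moves the arm, as the interface text tells. Its arguments: {"type":"object","properties":{"moves":{"type":"array"},"grip_force":{"type":"number"}},"required":["moves"]}

```bash
mkdir -p pics; cat > h.py <<'E'
import numpy as np, cv2
from cell import arm
from scipy.spatial.transform import Rotation as R
def cap(n):
    c=arm.read_camera(n); np.savez('pics/'+n+'.npz',**c); return c
def pts(c):
    K=c['K'];z=c['range_z'];v,u=np.mgrid[:400,:640]
    p=np.stack([(u-K[0,2])/K[0,0]*z,-(v-K[1,2])/K[1,1]*z,-z],-1)
    T=c['cam_to_world'];w=p@T[:3,:3].T+T[:3,3]; w[z==0]=np.nan; return w
E
python3 - <<'E'
from h import *
print(arm.state())
ims=[]
for n in('scene','side'):
    c=cap(n);print(n,c['K'].tolist(),c['cam_to_world'].round(3).tolist(),[k for k in c])
    cv2.imwrite(f'pics/{n}1.png',c['image'][:,:,::-1])
E
```

```text
{'time_s': 0.0, 'joint_positions': array([ 9.88899840e-01,  1.59070254e-01,  1.59819164e+00,  2.05499605e-06,
        1.38617326e+00, -2.10101607e-01]), 'joint_vel': array([ 2.71174422e-03, -3.13668188e-04, -1.49526973e-03,  7.29366161e-04,
        2.71879277e-04, -1.37582758e-05]), 'effort': array([ 2.59637047e-03, -3.85593939e+01, -3.22097504e+01,  7.01913284e-02,
        3.80427518e-02, -1.63583031e-04]), 'position': array([0.20857086, 0.53518983, 0.21362733]), 'ee_rot': array([-5.80524800e-01, -3.08676393e+00,  2.66837596e-03]), 'ft_force': array([0.3152374 , 0.23675609, 0.01282551]), 'wrist_torque': array([-0.0339195 ,  0.00244967,  0.01228457]), 'grip_force': 0.0, 'opening': 0.09203037810663588}
scene [[479.02235716471057, 0.0, 323.2841242968924], [0.0, 479.02235716471057, 198.8949456093186], [0.0, 0.0, 1.0]] [[0.845, 0.31, -0.435, -0.08], [-0.534, 0.466, -0.706, -1.002], [-0.016, 0.829, 0.559, 0.799], [0.0, 0.0, 0.0, 1.0]] ['image', 'range_z', 'K', 'cam_to_world']
side [[446.8129903455514, 0.0, 321.4487515763731], [0.0, 446.8129903455514, 199.91965084743816], [0.0, 0.0, 1.0]] [[0.987, 0.085, -0.136, 0.376], [-0.158, 0.38, -0.911, -1.146], [-0.026, 0.921, 0.389, 0.53], [0.0, 0.0, 0.0, 1.0]] ['image', 'range_z', 'K', 'cam_to_world']
```

View pics/scene1.png

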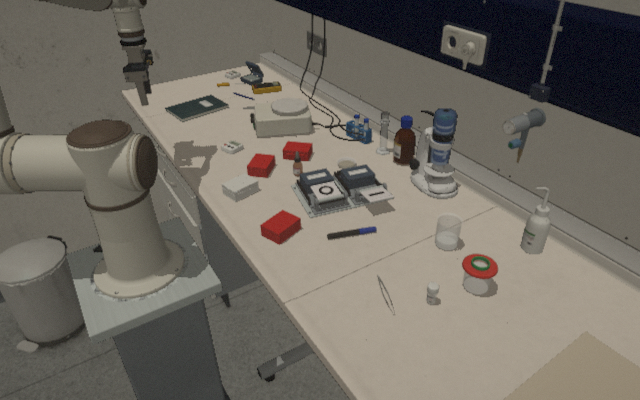

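View pics/side1.png

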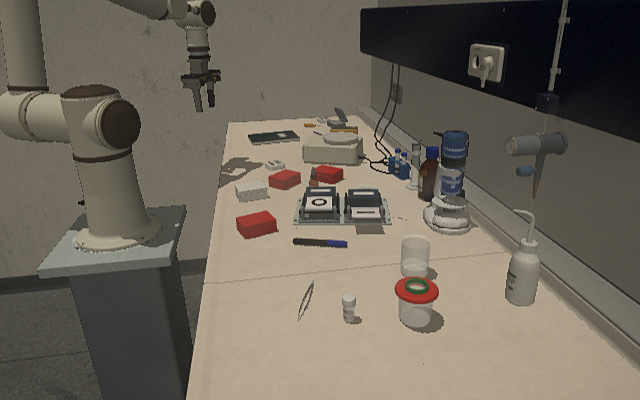

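The scene view shows two docks. The near one (scene 325,192; side 320,202) has its ring up and its box home, so it is finished. The far one (scene 362,183; side 367,205) has its tag pointing right towards the bench, so it is dock_a. The red boxes (scene 261,165; 297,151; 281,227) and the white one (240,187) are decoys. I'll confirm this in one enlarged crop and take depth points.

```bash
python3 - <<'E'
from h import *
a=np.load('pics/scene.npz');b=np.load('pics/side.npz')
A=cv2.resize(a['image'][150:225,285:405],None,fx=5,fy=4.0*1.25,interpolation=cv2.INTER_CUBIC)
B=cv2.resize(b['image'][175:235,285:405],None,fx=5,fy=3.6,interpolation=cv2.INTER_CUBIC)
cv2.imwrite('pics/crop1.png',np.vstack([A,B])[:600,:,::-1])
P=pts(a)
for u,v in[(325,190),(318,178),(355,175),(375,196),(388,192),(352,232),(447,235),(310,200),(385,205)]: print('sc',u,v,P[v,u].round(3))
P=pts(b)
for u,v in[(320,203),(320,192),(363,193),(367,212),(320,216),(367,219),(415,245)]: print('sd',u,v,P[v,u].round(3))
E
```

```text
sc 325 190 [ 0.532 -0.02   0.049]
sc 318 178 [0.55  0.047 0.049]
sc 355 175 [0.654 0.003 0.047]
sc 375 196 [ 0.63  -0.128  0.052]
sc 388 192 [ 0.674 -0.131  0.051]
sc 352 232 [ 0.509 -0.188  0.015]
sc 447 235 [ 0.671 -0.367  0.053]
sc 310 200 [ 0.487 -0.009  0.025]
sc 385 205 [ 0.672 -0.124  0.003]
sd 320 203 [ 0.539 -0.028  0.045]
sd 320 192 [0.55  0.044 0.048]
sd 363 193 [0.669 0.007 0.049]
sd 367 212 [ 0.648 -0.119  0.047]
sd 320 216 [ 0.536 -0.044  0.013]
sd 367 219 [ 0.657 -0.087  0.012]
sd 415 245 [ 0.704 -0.322  0.053]
```

View pics/crop1.png

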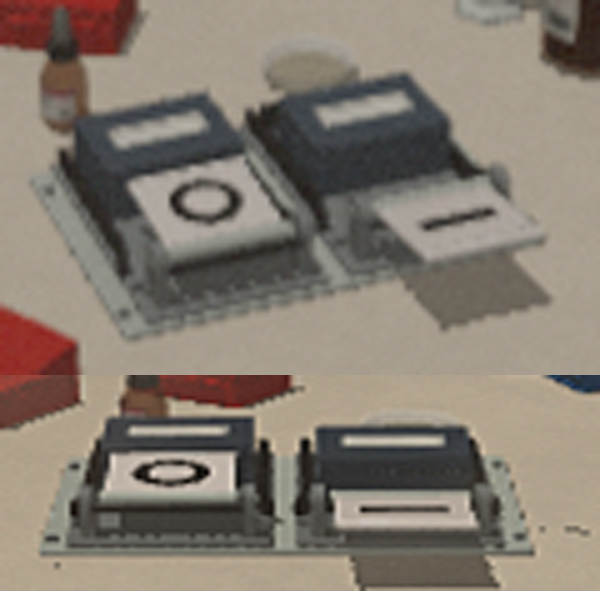

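The crop confirms it. The near box sits under a ring tag and is done. The far dock (crop 380,150) has its bar tag up pointing away from the bay, and its dark blue box is short of home, so that is dock_a, at about (0.65, -0.05). Next I'll bring the wrist camera over it.

servo_tool --moves '[{"jaw": 0.5, "dp": [0, 0, 0], "angular": [0, 0, 0.15]}, {"jaw": 0.5, "dp": [0, 0, 0], "angular": [0, 0, 0.15]}, {"jaw": 0.5, "dp": [0, 0, 0], "angular": [0, 0, 0.15]}, {"jaw": 0.5, "dp": [0, 0, 0], "angular": [0, 0, 0.15]}, {"jaw": 0.5, "dp": [0, 0, 0], "angular": [0, 0, 0.15]}, {"jaw": 0.5, "dp": [0, 0, 0], "angular": [0, 0, 0.15]}, {"jaw": 0.5, "dp": [0, 0, 0], "angular": [0, 0, 0.15]}, {"jaw": 0.5, "dp": [0, 0, 0], "angular": [0, 0, 0.15]}]'

```text
time_s: 0.9
position: [0.2087, 0.5354, 0.214]
ee_rot: [2.229, 2.213, -0.002]
ft_force: [-0.3, -0.1, 0.5]
opening: 0.0458
grip_force: 0.0
```

servo_tool --moves '[{"jaw": 0.5, "dp": [-0.037, 0.025, -0.006], "angular": [0, 0, 0]}, {"jaw": 0.5, "dp": [-0.037, 0.025, -0.006], "angular": [0, 0, 0]}, {"jaw": 0.5, "dp": [-0.037, 0.025, -0.006], "angular": [0, 0, 0]}, {"jaw": 0.5, "dp": [-0.037, 0.025, -0.006], "angular": [0, 0, 0]}, {"jaw": 0.5, "dp": [-0.037, 0.025, -0.006], "angular": [0, 0, 0]}, {"jaw": 0.5, "dp": [-0.037, 0.025, -0.006], "angular": [0, 0, 0]}, {"jaw": 0.5, "dp": [-0.037, 0.025, -0.006], "angular": [0, 0, 0]}, {"jaw": 0.5, "dp": [-0.037, 0.025, -0.006], "angular": [0, 0, 0]}, {"jaw": 0.5, "dp": [-0.037, 0.025, -0.006], "angular": [0, 0, 0]}, {"jaw": 0.5, "dp": [-0.037, 0.025, -0.006], "angular": [0, 0, 0]}, {"jaw": 0.5, "dp": [-0.037, 0.025, -0.006], "angular": [0, 0, 0]}, {"jaw": 0.5, "dp": [-0.037, 0.025, -0.006], "angular": [0, 0, 0]}, {"jaw": 0.5, "dp": [-0.037, 0.025, -0.006], "angular": [0, 0, 0]}, {"jaw": 0.5, "dp": [-0.037, 0.025, -0.006], "angular": [0, 0, 0]}, {"jaw": 0.5, "dp": [-0.037, 0.025, -0.006], "angular": [0, 0, 0]}, {"jaw": 0.5, "dp": [0, 0, 0], "angular": [0, 0, 0]}]'

```text
time_s: 2.5
position: [0.585, -0.0242, 0.3039]
ee_rot: [2.228, 2.214, -0.002]
ft_force: [-0.6, 0.0, -0.9]
opening: 0.0457
grip_force: 0.0
```

```bash
python3 - <<'E'
from h import *
s=arm.state();print(s['position'],R.from_rotvec(s['ee_rot']).as_matrix().round(3).tolist(),s['joint_positions'].round(2),s['opening'])
c=cap('wrist');print(c['cam_to_world'].round(3).tolist(),c['K'][0])
cv2.imwrite('pics/w1.png',c['image'][:,:,::-1])
E
```

```text
[ 0.58504194 -0.0241939   0.3039154 ] [[0.006, 1.0, -0.0], [1.0, -0.006, -0.001], [-0.001, -0.0, -1.0]] [-0.25  0.14  1.44 -0.    1.56 -0.24] 0.04570053989109733
[[1.0, 0.006, 0.001, 0.585], [-0.006, 0.969, 0.248, 0.045], [0.0, -0.248, 0.969, 0.475], [0.0, 0.0, 0.0, 1.0]] [310.8065364    0.         319.89599723]
```

View pics/w1.png

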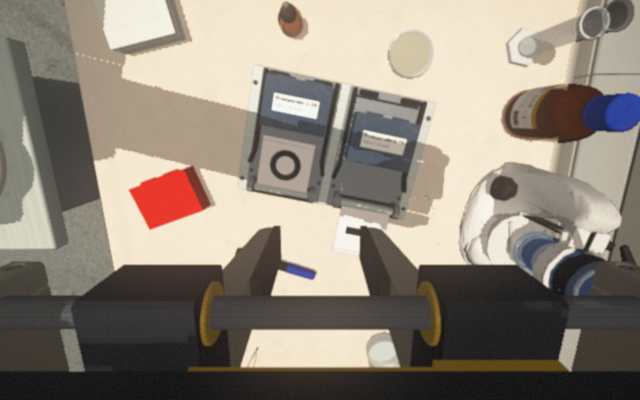

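The wrist view shows dock_b at left (ring at 285,165). dock_a is at right: its box label is at (384,137), its tag with the bar is at (355,232), and bare floor shows behind the box at (388,105). The docks are turned about 8° clockwise. Now the measurements.

```bash
cat >> h.py <<'E'
def boxes(c,z0=.044,z1=.054):
    P=pts(c);im=c['image'].astype(int);m=(P[...,2]>z0)&(P[...,2]<z1)&(im[...,2]>im[...,0]+8)&(abs(P[...,0]-.6)<.15)&(abs(P[...,1])<.12)
    m=cv2.morphologyEx(m.astype(np.uint8),cv2.MORPH_OPEN,np.ones((3,3)))
    n,l,st,_=cv2.connectedComponentsWithStats(m)
    for i in range(1,n):
        if st[i,4]<150: continue
        k=cv2.findContours((l==i).astype(np.uint8),0,1)[0][0][:,0]
        q=P[k[:,1],k[:,0]];r=cv2.minAreaRect((q[:,:2]*1000).astype(np.float32))
        print('box px',st[i,:5],'z',np.median(P[l==i][:,2]).round(4),'rect',np.round(r[0],1),np.round(r[1],1),round(r[2],1))
E
python3 - <<'E'
from h import *
for n in('wrist','scene'):
    c=dict(np.load(f'pics/{n}.npz'));print(n);boxes(c)
    P=pts(c);im=c['image'].astype(int)
    # white tags
    m=(im.min(-1)>(130 if n=='wrist' else 140))&(P[...,2]>.03)&(P[...,2]<.075)&(P[...,0]>.48)&(P[...,0]<.73)&(P[...,1]>-.17)&(P[...,1]<.0)
    k,l,st,_=cv2.connectedComponentsWithStats(m.astype(np.uint8))
    for i in range(1,k):
        if st[i,4]>60:
            q=P[l==i];r=cv2.minAreaRect((q[:,:2]*1000).astype(np.float32))
            print('tag',st[i],np.percentile(q[:,2],[3,50,97]).round(4),np.round(r[0],1),np.round(r[1],1),round(r[2],1), cv2.boxPoints(r).round(1).tolist())
            A=np.c_[q[:,:2],np.ones(len(q))];print('plane',np.linalg.lstsq(A,q[:,2],rcond=None)[0].round(3))
c=dict(np.load('pics/wrist.npz'));P=pts(c)
for u,v in[(245,195),(402,216),(433,100),(257,68),(388,105),(370,185),(345,180),(400,205),(338,203),(430,170)]: print(u,v,P[v,u].round(4),c['image'][v,u])
E
```

```text
wrist
box px [ 261   77   71   50 1716] z 0.0484 rect [553.5  66.1] [58.9 86.5] 78.3
box px [ 352  112   67   29 1008] z 0.0484 rect [673.   35.7] [26.8 87.4] 82.1
box px [346 145  45  20 525] z 0.0484 rect [651.1  -5.2] [20.6 59.9] 75.2
tag [ 256  154   58   40 1150] [0.0425 0.0446 0.047 ] [534.6 -28.5] [55.8 81.2] 89.8 [[493.8999938964844, -56.20000076293945], [575.0999755859375, -56.5], [575.2999877929688, -0.699999988079071], [494.1000061035156, -0.4000000059604645]]
plane [0.007 0.044 0.042]
tag [277 157  17  17 237] [0.0445 0.0462 0.0478] [536.3 -16. ] [22.6 22.4] 88.6 [[524.7999877929688, -27.0], [547.2000122070312, -27.600000381469727], [547.7000122070312, -4.900000095367432], [525.4000244140625, -4.400000095367432]]
plane [0.007 0.058 0.043]
tag [ 332  203   60   53 1551] [0.0433 0.0464 0.0533] [ 644.5 -111.6] [75.7 74.5] 79.2 [[600.9000244140625, -141.89999389648438], [674.0, -155.8000030517578], [688.2000122070312, -81.4000015258789], [615.0, -67.5]]
plane [-0.023 -0.123  0.049]
scene
tag [314 183  27  17 160] [0.042  0.0455 0.049 ] [533.5 -24.9] [61.7 70. ] 77.3 [[492.600
[... 239 characters left out ...]
2 -115.5] [73.1 74.3] 76.5 [[600.5999755859375, -142.39999389648438], [672.7999877929688, -159.8000030517578], [689.9000244140625, -88.69999694824219], [617.7000122070312, -71.30000305175781]]
plane [-0.03  -0.134  0.052]
245 195 [ 4.665e-01 -6.950e-02 -1.000e-04] [244 231 208]
402 216 [ 0.7138 -0.1036  0.0065] [145 143 130]
433 100 [0.75   0.0714 0.0009] [245 232 207]
257 68 [0.4973 0.1154 0.0072] [240 240 228]
388 105 [0.6828 0.0644 0.0105] [166 163 156]
370 185 [ 0.6604 -0.0517  0.0139] [104 102  98]
345 180 [ 0.6226 -0.0443  0.0114] [105 104  98]
400 205 [ 0.7093 -0.0852  0.0076] [141 139 128]
338 203 [ 0.6099 -0.0694  0.0519] [108 106 100]
430 170 [ 0.7538 -0.0314  0.0015] [174 157 137]
```

```bash
cat >> h.py <<'E'
def top(c,cx,cy,z0=.0455,z1=.052,r=.075,name=''):
    P=pts(c);m=(P[...,2]>z0)&(P[...,2]<z1)&(np.hypot(P[...,0]-cx,P[...,1]-cy)<r)
    m=cv2.morphologyEx(m.astype(np.uint8),cv2.MORPH_OPEN,np.ones((3,3)))
    n,l,st,_=cv2.connectedComponentsWithStats(m);i=1+np.argmax(st[1:,4])
    q=P[l==i];R_=cv2.minAreaRect((q[:,:2]*1000).astype(np.float32))
    print(name,st[i],np.median(q[:,2]).round(4),np.round(R_[0],1),np.round(R_[1],1),round(R_[2],2));return q
E
python3 - <<'E'
from h import *
c=dict(np.load('pics/wrist.npz'))
top(c,.664,.02,name='a',r=.065)
P=pts(c)
for lo,hi in((.004,.0085),(.0085,.013)):
    m=(P[...,2]>lo)&(P[...,2]<hi)&(P[...,0]>.45)&(P[...,0]<.78)&(abs(P[...,1])<.15);m=cv2.morphologyEx(m.astype(np.uint8),cv2.MORPH_OPEN,np.ones((2,2)))
    n,l,st,_=cv2.connectedComponentsWithStats(m)
    q=P[m>0];r=cv2.minAreaRect((q[:,:2]*1000).astype(np.float32));print(lo,np.round(r[0],1),np.round(r[1],1),round(r[2],2),cv2.boxPoints(r).round(0).tolist())
# rectangle of top bounding edges in candidate yaw frames
q=P[(P[...,2]>.0455)&(P[...,2]<.052)&(P[...,0]>.59)&(P[...,0]<.75)&(P[...,1]>-.04)&(P[...,1]<.1)]
for d in(8,10,11,12,13,14):
    t=np.radians(d);ex=np.array([np.sin(t),np.cos(t)]);ey=np.array([-np.cos(t),np.sin(t)])
    a,b=q[:,:2]@ex,q[:,:2]@ey;pa=np.percentile(a,[1,99]);pb=np.percentile(b,[1,99]);print(d,np.round(pa,4),np.ptp(pa).round(4),np.round(pb,4),np.ptp(pb).round(4))
E
```

```text
a [ 346  112   74   61 3193] 0.0486 [669.8  14.3] [66.1 88.4] 77.71
0.004 [606.3   3.9] [181.8 267.3] 78.17 [[457.0, -58.0], [718.0, -112.0], [756.0, 65.0], [494.0, 120.0]]
0.0085 [608.7  10.4] [165.  262.3] 78.44 [[464.0, -44.0], [721.0, -97.0], [754.0, 65.0], [497.0, 118.0]]
8 [0.0744 0.1654] 0.0909 [-0.7043 -0.5758] 0.1285
10 [0.098  0.1854] 0.0874 [-0.6999 -0.57  ] 0.13
11 [0.1097 0.1954] 0.0857 [-0.6975 -0.5668] 0.1307
12 [0.121  0.2053] 0.0843 [-0.695  -0.5635] 0.1315
13 [0.1324 0.2151] 0.0827 [-0.6921 -0.5598] 0.1323
14 [0.1437 0.2249] 0.0812 [-0.6891 -0.5561] 0.133
```

```bash
python3 - <<'E'
from h import *
Q=np.concatenate([pts(dict(np.load(f'pics/{n}.npz'))).reshape(-1,3) for n in('scene','side')]);Q=Q[np.isfinite(Q[:,0])]
for y in np.arange(-.4,.2,.05):
    q=Q[(Q[:,2]>.075)&(Q[:,2]<.5)&(abs(Q[:,1]-y)<.025)&(Q[:,0]>.55)];print(round(y,2),len(q),np.sort(q[:,0])[:40:8].round(3))
q=Q[(Q[:,2]>.02)&(Q[:,2]<.1)&(Q[:,1]<-.2)&(Q[:,1]>-.45)&(Q[:,0]>.55)&(Q[:,0]<.74)];print(q.min(0),q.max(0))
E
```

```text
-0.4 7067 [0.678 0.686 0.694 0.709 0.954]
-0.35 7371 [0.662 0.664 0.666 0.668 0.67 ]
-0.3 6344 [0.674 0.681 0.688 0.692 0.697]
-0.25 3824 [0.954 0.955 0.956 0.956 0.956]
-0.2 3894 [0.955 0.955 0.956 0.956 0.957]
-0.15 6617 [0.832 0.833 0.834 0.834 0.835]
-0.1 3931 [0.832 0.833 0.834 0.835 0.836]
-0.05 3445 [0.838 0.84  0.842 0.85  0.857]
-0.0 2644 [0.856 0.862 0.864 0.865 0.867]
0.05 3170 [0.846 0.85  0.852 0.852 0.853]
0.1 2321 [0.857 0.867 0.871 0.953 0.955]
0.15 2350 [0.551 0.855 0.856 0.857 0.857]
0.2 1832 [0.853 0.955 0.956 0.957 0.957]
[ 0.6598979  -0.38307636  0.02011176] [ 0.72682951 -0.31316039  0.08171035]
```

servo_tool --moves '[{"jaw": 0.4, "dp": [0, 0, 0], "angular": [0, 0, 0.1]}, {"jaw": 0.4, "dp": [0, 0, 0], "angular": [0, 0, 0.1]}, {"jaw": 0.4, "dp": [0, 0.019, 0.03], "angular": [0, 0, 0]}, {"jaw": 0.4, "dp": [0, 0.019, 0.03], "angular": [0, 0, 0]}, {"jaw": 0.4, "dp": [0, 0.019, 0.03], "angular": [0, 0, 0]}, {"jaw": 0.4, "dp": [-0.002, 0.019, 0.03], "angular": [0, 0, 0]}, {"jaw": 0.4, "dp": [0, 0, 0.03], "angular": [0, 0, 0]}, {"jaw": 0.4, "dp": [0, 0, 0.03], "angular": [0, 0, 0]}, {"jaw": 0.4, "dp": [0, 0, 0.03], "angular": [0, 0, 0]}, {"jaw": 0.4, "dp": [0, 0, 0], "angular": [0, 0, 0]}]'

```text
time_s: 3.55
position: [0.6529, -0.0345, 0.089]
ee_rot: [-2.425, -1.983, 0.01]
ft_force: [-1.2, 0.5, -0.3]
opening: 0.0365
grip_force: 0.0
```

```bash
python3 - <<'E'
from h import *
c=cap('wrist');cv2.imwrite('pics/w2.png',c['image'][:,:,::-1])
s=arm.state();p=s['position'];M=R.from_rotvec(s['ee_rot']).as_matrix();print(p,M.round(3).tolist())
e=M[:2,0]*1;ey=np.array([-e[1],e[0]])
P=pts(c);W=(P[...,:2]-p[:2]);a=W@e;b=W@ey
# profile ahead of TCP
m=(abs(b)<.03)
for lo in np.arange(0,.14,.004):
    k=m&(a>=lo)&(a<lo+.004)&(P[...,2]<.09)
    if k.sum(): print(round(lo*1000),k.sum(),np.percentile(P[...,2][k],[5,50,95]).round(4))
E
```

```text
[ 0.65495529 -0.03512853  0.09223659] [[0.199, 0.98, -0.006], [0.98, -0.199, 0.002], [0.0, -0.006, -1.0]]
0 326 [0.0111 0.0122 0.0133]
4 354 [0.0111 0.0122 0.0133]
8 143 [0.0113 0.0122 0.0135]
16 192 [0.0471 0.0483 0.0493]
20 494 [0.0475 0.0485 0.0495]
24 477 [0.0474 0.0484 0.0497]
28 476 [0.0474 0.0485 0.0496]
32 523 [0.0475 0.0484 0.0495]
36 516 [0.0475 0.0484 0.0495]
40 489 [0.0478 0.0489 0.05  ]
44 500 [0.0478 0.049  0.0501]
48 529 [0.0478 0.049  0.0501]
52 533 [0.0479 0.0489 0.0501]
56 593 [0.0479 0.0489 0.05  ]
60 569 [0.0476 0.0487 0.0498]
64 537 [0.0473 0.0484 0.0496]
68 542 [0.0474 0.0484 0.0495]
72 558 [0.0474 0.0485 0.0498]
76 627 [0.0475 0.0484 0.0496]
80 551 [0.0474 0.0486 0.0496]
84 322 [0.0352 0.0372 0.0484]
88 333 [0.0112 0.0123 0.0135]
92 428 [0.0111 0.0123 0.0134]
96 449 [0.011  0.0122 0.0133]
100 473 [0.0112 0.0123 0.0134]
104 478 [0.0115 0.0128 0.0141]
108 590 [0.0113 0.015  0.0269]
112 500 [0.0113 0.0133 0.0269]
116 232 [0.007  0.0118 0.0132]
120 328 [0.0001 0.0016 0.0064]
124 449 [0.0001 0.0013 0.0025]
128 445 [0.0001 0.0014 0.0024]
132 469 [0.0001 0.0013 0.0025]
136 472 [0.0001 0.0013 0.0026]
```

View pics/w2.png

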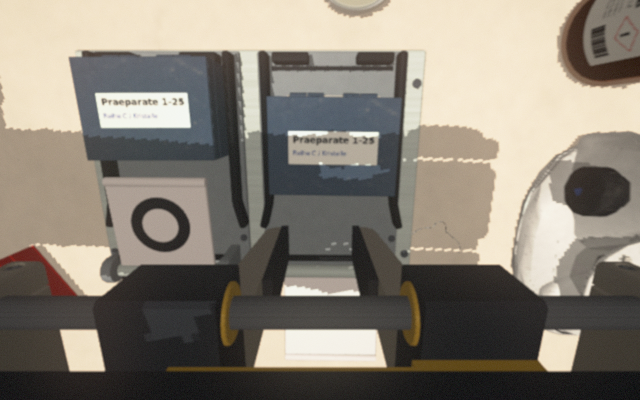

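The wrist view shows the box front about 17 mm ahead of the fingertips, at rows 190-195. The stops are at row 60, about 22 mm beyond the box's back at row 95. The bay centre (col ~331) lies a little to the right of the finger centre (col 320), so I'll measure that offset and the yaw.

```bash
cat >> h.py <<'E'
def near(c=None):
    c=c or cap('wrist');s=arm.state();p=s['position'];M=R.from_rotvec(s['ee_rot']).as_matrix();print('tcp',p.round(4),'f',s['ft_force'].round(1))
    e=M[:2,0]/np.linalg.norm(M[:2,0]);t=np.array([e[1],-e[0]]);P=pts(c);W=P[...,:2]-p[:2];a=W@e;b=W@t
    for nm,lo,hi in(('a',-.06,.07),('b',-.19,-.065)):
        m=(P[...,2]>.0455)&(P[...,2]<.0525)&(b>lo)&(b<hi)&(a>.0)&(a<.15)
        k=np.argmax(cv2.connectedComponentsWithStats(m.astype(np.uint8))[2][1:,4])+1
        l=cv2.connectedComponents(m.astype(np.uint8))[1]==k
        r=cv2.minAreaRect((np.c_[a[l],b[l]]*1000).astype(np.float32));print(nm,'ctr(x,y tool mm)',np.round(r[0],1),np.round(r[1],1),round(r[2],1),'a 1/99',np.percentile(a[l]*1000,[1,99]).round(1),'b',np.percentile(b[l]*1000,[1,99]).round(1))
    return P,a,b,c
E
python3 - <<'E'
from h import *
P,a,b,c=near()
# guides: columns of height above floor beyond box sides
m=(a>-.02)&(a<.012)&(P[...,2]>.016)&(P[...,2]<.04)
print('guide b',np.histogram(b[m]*1000,bins=np.arange(-60,70,4)))
m=(P[...,2]>.0035)&(P[...,2]<.009)&(a>-.1)&(a<.2)
r=cv2.minAreaRect((np.c_[a[m],b[m]]*1000).astype(np.float32));print(r)
E
```

```text
tcp [ 0.6568 -0.0358  0.0948] f [0.4 0.4 1. ]
a ctr(x,y tool mm) [51.3  2.9] [66.3 88.5] 0.7 a 1/99 [19.4 83.8] b [-40.1  45.9]
b ctr(x,y tool mm) [  75.9 -122. ] [89.3 65.8] 89.7 a 1/99 [ 44.1 108. ] b [-164.5  -78. ]
guide b (array([  0,  17, 118, 119,   9,   0,   0,   0,   0,   0,   0,   0,   0,
         0,   0,   0,   0,   0,   0,   0,   0,   0,   0,   0,   0,   0,
         0,  86, 144,  43,   0,   0]), array([-60, -56, -52, -48, -44, -40, -36, -32, -28, -24, -20, -16, -12,
        -8,  -4,   0,   4,   8,  12,  16,  20,  24,  28,  32,  36,  40,
        44,  48,  52,  56,  60,  64,  68]))
((46.21142578125, -10.9970703125), (518.9381713867188, 240.34097290039062), 86.24684143066406)
```

servo_tool --moves '[{"jaw": 0.4, "dp": [0, 0.001, 0.018], "angular": [0, 0, 0]}, {"jaw": 0.4, "dp": [0, 0.001, 0.018], "angular": [0, 0, 0]}, {"jaw": 0.4, "dp": [0, 0.001, 0.018], "angular": [0, 0, 0]}, {"jaw": 0.4, "dp": [0, 0, 0.018], "angular": [0, 0, 0]}, {"jaw": 0.4, "dp": [0, 0, 0], "angular": [0, 0, 0]}, {"jaw": 0.4, "dp": [0, 0, 0], "angular": [0, 0, 0]}]'

```text
time_s: 4.25
position: [0.6598, -0.0373, 0.0217]
ee_rot: [-2.432, -1.986, 0.001]
ft_force: [0.1, -0.0, 0.1]
opening: 0.0365
grip_force: 0.0
```

servo_tool --moves '[{"jaw": 0.4, "dp": [0.003, 0, 0], "angular": [0, 0, 0]}, {"jaw": 0.4, "dp": [0.003, 0, 0], "angular": [0, 0, 0]}, {"jaw": 0.4, "dp": [0.003, 0, 0], "angular": [0, 0, 0]}, {"jaw": 0.4, "dp": [0.003, 0, 0], "angular": [0, 0, 0]}, {"jaw": 0.4, "dp": [0.003, 0, 0], "angular": [0, 0, 0]}, {"jaw": 0.4, "dp": [0.003, 0, 0], "angular": [0, 0, 0]}, {"jaw": 0.4, "dp": [0.003, 0, 0], "angular": [0, 0, 0]}, {"jaw": 0.4, "dp": [0.003, 0, 0], "angular": [0, 0, 0]}, {"jaw": 0.4, "dp": [0.002, 0, 0], "angular": [0, 0, 0]}, {"jaw": 0.4, "dp": [0, 0, 0], "angular": [0, 0, 0]}, {"jaw": 0.4, "dp": [0, 0, 0], "angular": [0, 0, 0]}]'

```text
time_s: 5.35
position: [0.6652, -0.0113, 0.0222]
ee_rot: [-2.432, -1.987, -0.0]
ft_force: [0.1, -0.3, -0.3]
opening: 0.0369
grip_force: 0.0
```

```bash
python3 - <<'E'
from h import *
near()
E
```

```text
tcp [ 0.6651 -0.0115  0.0221] f [-0.3  0.  -0.3]
a ctr(x,y tool mm) [38.  -1.3] [88.6 75.9] 90.0 a 1/99 [10.2 75.4] b [-44.3  41.6]
b ctr(x,y tool mm) [  50.2 -119.4] [66.1 78.6] 0.1 a 1/99 [18.2 82.6] b [-153.6  -81.2]
```

servo_tool --moves '[{"jaw": 0.4, "dp": [0.002, 0, 0], "angular": [0, 0, 0]}, {"jaw": 0.4, "dp": [0.002, 0, 0], "angular": [0, 0, 0]}, {"jaw": 0.4, "dp": [0.001, 0, 0], "angular": [0, 0, 0]}, {"jaw": 0.4, "dp": [0.001, 0, 0], "angular": [0, 0, 0]}, {"jaw": 0.4, "dp": [0, 0, 0], "angular": [0, 0, 0]}, {"jaw": 0.4, "dp": [0, 0, 0], "angular": [0, 0, 0]}]'

```text
time_s: 6.0
position: [0.6669, -0.0059, 0.0227]
ee_rot: [2.433, 1.987, 0.001]
ft_force: [0.1, -0.1, 0.4]
opening: 0.0369
grip_force: 0.0
```

servo_tool --moves '[{"jaw": 0.4, "dp": [0.001, 0, 0], "angular": [0, 0, 0]}, {"jaw": 0.4, "dp": [0, 0, 0], "angular": [0, 0, 0]}, {"jaw": 0.4, "dp": [0, 0, 0], "angular": [0, 0, 0]}]'

```text
time_s: 6.3
position: [0.6671, -0.0051, 0.0227]
ee_rot: [2.433, 1.987, 0.0]
ft_force: [-0.3, 0.0, 0.2]
opening: 0.0368
grip_force: 0.3
```

servo_tool --moves '[{"jaw": 0.4, "dp": [0.001, 0, 0], "angular": [0, 0, 0]}, {"jaw": 0.4, "dp": [0, 0, 0], "angular": [0, 0, 0]}, {"jaw": 0.4, "dp": [0, 0, 0], "angular": [0, 0, 0]}]'

```text
time_s: 6.6
position: [0.6672, -0.0044, 0.0227]
ee_rot: [2.433, 1.987, -0.0]
ft_force: [-0.0, -2.2, 1.1]
opening: 0.0367
grip_force: 1.2
```

servo_tool --moves '[{"jaw": 0.4, "dp": [0.001, 0, 0], "angular": [0, 0, 0]}, {"jaw": 0.4, "dp": [0.001, 0, 0], "angular": [0, 0, 0]}, {"jaw": 0.4, "dp": [0, 0, 0], "angular": [0, 0, 0]}, {"jaw": 0.4, "dp": [0, 0, 0], "angular": [0, 0, 0]}]'

```text
time_s: 7.0
position: [0.6671, -0.0043, 0.0228]
ee_rot: [2.432, 1.986, -0.005]
ft_force: [-2.2, -7.9, 3.0]
opening: 0.0368
grip_force: 4.4
```

```bash
python3 - <<'E'
from h import *
near()
E
```

```text
tcp [ 0.6672 -0.0043  0.0228] f [-3.1 -7.8  2.2]
a ctr(x,y tool mm) [38.1 -1.7] [75.9 88.5] 0.2 a 1/99 [10.2 75.4] b [-44.6  41.3]
b ctr(x,y tool mm) [  42.3 -121.2] [80.4 66.3] 89.9 a 1/99 [10.6 75. ] b [-155.8  -81.7]
```

The box is home: its back edge reads 75.4 mm against 75.0 mm for the finished box, and it stalls at 8 N. I'll back off, rise, lean 35° and go outside the tag's edge.

servo_tool --moves '[{"jaw": 0.4, "dp": [-0.005, 0, 0], "angular": [0, 0, 0]}, {"jaw": 0.4, "dp": [-0.006, 0, 0], "angular": [0, 0, 0]}, {"jaw": 0.4, "dp": [0, -0.001, -0.03], "angular": [0, 0, 0]}, {"jaw": 0.4, "dp": [0, -0.001, -0.03], "angular": [0, 0, 0]}, {"jaw": 0.2, "dp": [0, 0, -0.03], "angular": [0, 0, 0]}, {"jaw": 0.2, "dp": [0, 0, -0.03], "angular": [0, 0, 0]}, {"jaw": 0.2, "dp": [0, 0, -0.03], "angular": [0, 0, 0]}, {"jaw": 0.2, "dp": [0, 0, 0], "angular": [0, 0.122, 0]}, {"jaw": 0.2, "dp": [0, 0, 0], "angular": [0, 0.122, 0]}, {"jaw": 0.2, "dp": [0, 0, 0], "angular": [0, 0.122, 0]}, {"jaw": 0.2, "dp": [0, 0, 0], "angular": [0, 0.122, 0]}, {"jaw": 0.2, "dp": [0, 0, 0], "angular": [0, 0.122, 0]}, {"jaw": 0.2, "dp": [-0.033, 0, -0.0083], "angular": [0, 0, 0]}, {"jaw": 0.2, "dp": [-0.033, 0, -0.0083], "angular": [0, 0, 0]}, {"jaw": 0.2, "dp": [-0.033, 0, -0.0083], "angular": [0, 0, 0]}, {"jaw": 0.2, "dp": [-0.033, 0, -0.0083], "angular": [0, 0, 0]}, {"jaw": 0.2, "dp": [-0.033, 0, -0.0083], "angular": [0, 0, 0]}, {"jaw": 0.2, "dp": [-0.033, 0, -0.0083], "angular": [0, 0, 0]}, {"jaw": 0.2, "dp": [0, 0, 0], "angular": [0, 0, 0]}, {"jaw": 0.2, "dp": [0, 0, 0], "angular": [0, 0, 0]}]'

```text
time_s: 9.05
position: [0.6252, -0.1995, 0.0997]
ee_rot: [-2.076, -1.694, -0.655]
ft_force: [-0.2, -0.3, -0.7]
opening: 0.0188
grip_force: 0.0
```

```bash
cat >> h.py <<'E'
O=np.array([.650,-.078]);EX=np.array([.206,.9785]);EY=np.array([-.9785,.206])
def dk(p): p=np.atleast_2d(p); return np.c_[(p[:,:2]-O)@EX,(p[:,:2]-O)@EY,p[:,2]]*1000
def st():
    s=arm.state();M=R.from_rotvec(s['ee_rot']).as_matrix()
    print('t',s['time_s'],'dock mm',dk(s['position'])[0].round(1),'tz',(EX@M[:2,2]).round(3),(EY@M[:2,2]).round(3),M[2,2].round(3),'ty',(EX@M[:2,1]).round(3),(EY@M[:2,1]).round(3),M[2,1].round(3),'F',s['ft_force'].round(1),'j',s['joint_positions'].round(2))
def tagpts(c,lo=.025,hi=.13):
    P=pts(c);d=dk(P.reshape(-1,3)).reshape(P.shape);im=c['image'].astype(int)
    return d,(abs(d[...,1])<30)&(im.min(-1)>110)&(d[...,2]>lo*1000)&(d[...,2]<hi*1000)
E
python3 - <<'E'
from h import *
st()
c=cap('scene');d,m=tagpts(c);m&=(d[...,0]<5)&(d[...,0]>-85);q=d[m];k=np.polyfit(q[:,0],q[:,2],1);print(len(q),q.min(0),q.max(0),'slope',k)
c=cap('wrist');cv2.imwrite('pics/w3.png',c['image'][:,:,::-1])
d,m=tagpts(c);m&=(d[...,0]<5)&(d[...,0]>-85);q=d[m];print(len(q))
if len(q)>20:k=np.polyfit(q[:,0],q[:,2],1);print(q.min(0),q.max(0),'slope',k)
E
```

```text
t 9.05 dock mm [-124.    -0.8   99.7] tz 0.574 0.003 -0.819 ty 0.005 -1.0 -0.0 F [-0.2 -0.3 -0.7] j [-0.75  0.64  1.33  0.51  1.53 -0.66]
149 [-75.58379356 -28.35178182  36.03486923] [ 3.46773721 29.65667046 56.83162806] slope [-0.10976514 44.54114501]
4945
[-73.4964743  -29.99541203  42.36212879] [ 2.56171568 29.98842142 55.54491001] slope [-0.11708995 44.21780939]
```

servo_tool --moves '[{"jaw": 0.2, "dp": [-0.005, 0, 0.021], "angular": [0, 0, 0]}, {"jaw": 0.2, "dp": [-0.005, 0, 0.021], "angular": [0, 0, 0]}, {"jaw": 0.2, "dp": [-0.005, 0, 0.021], "angular": [0, 0, 0]}, {"jaw": 0.2, "dp": [-0.006, 0, 0.019], "angular": [0, 0, 0]}, {"jaw": 0.2, "dp": [0, 0, 0], "angular": [0, 0, 0]}, {"jaw": 0.2, "dp": [0, 0, 0], "angular": [0, 0, 0]}]'

```text
time_s: 9.75
position: [0.6315, -0.1698, 0.0211]
ee_rot: [-2.075, -1.696, -0.654]
ft_force: [-0.1, -0.9, 0.6]
opening: 0.0183
grip_force: 0.0
```

```bash
python3 - <<'E'
from h import *
st()
# plan: TCP dock (x,z) along arc, lean 35deg, contact offset
f=np.radians(35);n=np.array([np.cos(f),np.sin(f)]);tz=np.array([np.sin(f),-np.cos(f)])
for th in range(0,131,10):
    t=np.radians(th);be=np.array([-70*np.cos(t),40+70*np.sin(t)])
    T=be-13.5*n+14*tz;print(th,T.round(1))
E
```

```text
t 9.75 dock mm [-93.6  -0.8  21.1] tz 0.573 0.004 -0.819 ty 0.007 -1.0 0.0 F [-0.1 -0.9  0.6] j [-0.71  0.72  1.37  0.53  1.4  -0.7 ]
0 [-73.   20.8]
10 [-72.   32.9]
20 [-68.8  44.7]
30 [-63.7  55.8]
40 [-56.7  65.8]
50 [-48.   74.4]
60 [-38.   81.4]
70 [-27.   86.6]
80 [-15.2  89.7]
90 [-3.  90.8]
100 [ 9.1 89.7]
110 [20.9 86.6]
120 [32.  81.4]
130 [42.  74.4]
```

```bash
cat >> h.py <<'E'
f=np.radians(35);n_=np.array([np.cos(f),np.sin(f)]);tz_=np.array([np.sin(f),-np.cos(f)])
def rows(W):
    cur=np.array(W[0],float);o=[]
    for w in W[1:]:
        d=np.array(w)-cur;r=np.round([d@n_,d@tz_],1);cur=cur+r[0]*n_+r[1]*tz_;o.append([round(r[0]/1000,4),0,round(r[1]/1000,4)])
    print(o,cur.round(1))
E
python3 - <<'E'
from h import *
def T(th): t=np.radians(th);return np.array([-70*np.cos(t),40+70*np.sin(t)])-13.5*n_+14*tz_
rows([(-93.6,21.1),(-86,23),(-79,25),T(6.5),T(12),T(18),T(24),T(31),T(38)])
rows([T(38)]+[T(a) for a in range(46,136,7)])
E
```

```text
[[np.float64(0.0073), 0, np.float64(0.0028)], [np.float64(0.0069), 0, np.float64(0.0024)], [np.float64(0.0074), 0, np.float64(0.0006)], [np.float64(0.0047), 0, np.float64(-0.0048)], [np.float64(0.0056), 0, np.float64(-0.0047)], [np.float64(0.0061), 0, np.float64(-0.0041)], [np.float64(0.0075), 0, np.float64(-0.0039)], [np.float64(0.008), 0, np.float64(-0.003)]] [-58.2  63.8]
[[np.float64(0.0095), 0, np.float64(-0.0022)], [np.float64(0.0085), 0, np.float64(-0.0008)], [np.float64(0.0086), 0, np.float64(0.0002)], [np.float64(0.0084), 0, np.float64(0.0013)], [np.float64(0.0083), 0, np.float64(0.0023)], [np.float64(0.0079), 0, np.float64(0.0032)], [np.float64(0.0074), 0, np.float64(0.0042)], [np.float64(0.0069), 0, np.float64(0.0051)], [np.float64(0.0062), 0, np.float64(0.0059)], [np.float64(0.0054), 0, np.float64(0.0066)], [np.float64(0.0046), 0, np.float64(0.0072)], [np.float64(0.0037), 0, np.float64(0.0077)], [np.float64(0.0027), 0, np.float64(0.0081)]] [42.  74.4]
```

servo_tool --moves '[{"jaw": 0.2, "dp": [0.0073, 0, 0.0028], "angular": [0, 0, 0]}, {"jaw": 0.2, "dp": [0.0069, 0, 0.0024], "angular": [0, 0, 0]}, {"jaw": 0.2, "dp": [0.0074, 0, 0.0006], "angular": [0, 0, 0]}, {"jaw": 0.2, "dp": [0.0047, 0, -0.0048], "angular": [0, 0, 0]}, {"jaw": 0.2, "dp": [0.0056, 0, -0.0047], "angular": [0, 0, 0]}, {"jaw": 0.2, "dp": [0.0061, 0, -0.0041], "angular": [0, 0, 0]}, {"jaw": 0.2, "dp": [0.0075, 0, -0.0039], "angular": [0, 0, 0]}, {"jaw": 0.2, "dp": [0.008, 0, -0.003], "angular": [0, 0, 0]}, {"jaw": 0.2, "dp": [0, 0, 0], "angular": [0, 0, 0]}]'

```text
time_s: 10.65
position: [0.6389, -0.1351, 0.065]
ee_rot: [-2.076, -1.698, -0.655]
ft_force: [-0.2, -0.5, 0.6]
opening: 0.0183
grip_force: 0.0
```

```bash
python3 - <<'E'
from h import *
st()
c=cap('wrist');cv2.imwrite('pics/w4.png',c['image'][:,:,::-1])
d,m=tagpts(c);m&=(d[...,0]<5)&(d[...,0]>-85);q=d[m];print(len(q))
if len(q)>20:k=np.polyfit(q[:,0],q[:,2],1);print(q.min(0),q.max(0),'slope',k,np.degrees(np.arctan(-k[0])))
E
```

```text
t 10.65 dock mm [-58.1  -0.9  65. ] tz 0.573 0.003 -0.82 ty 0.007 -1.0 0.002 F [-0.2 -0.5  0.6] j [-0.66  0.64  1.41  0.55  1.42 -0.63]
6306
[-78.43221303 -29.99788463  42.48701741] [  4.41449365  29.99622384 113.51612404] slope [-0.77679396 44.94740971] 37.83984475829509
```

View pics/w4.png

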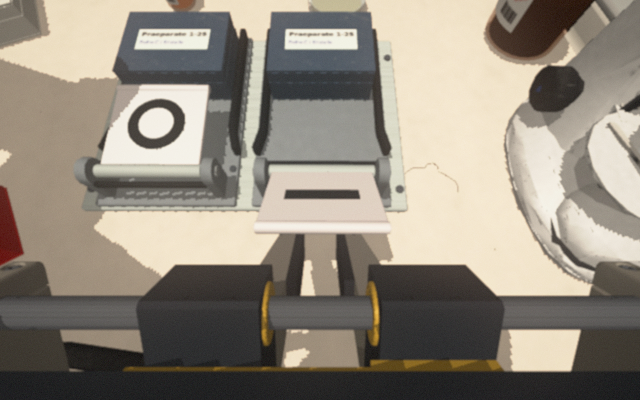

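The tag (bead at row 228, cols 258-388) is up at 38°, as planned. Both boxes are level at the back. I'll continue the arc.

servo_tool --moves '[{"jaw": 0.2, "dp": [0.0095, 0, -0.0022], "angular": [0, 0, 0]}, {"jaw": 0.2, "dp": [0.0085, 0, -0.0008], "angular": [0, 0, 0]}, {"jaw": 0.2, "dp": [0.0086, 0, 0.0002], "angular": [0, 0, 0]}, {"jaw": 0.2, "dp": [0.0084, 0, 0.0013], "angular": [0, 0, 0]}, {"jaw": 0.2, "dp": [0.0083, 0, 0.0023], "angular": [0, 0, 0]}, {"jaw": 0.2, "dp": [0.0079, 0, 0.0032], "angular": [0, 0, 0]}, {"jaw": 0.2, "dp": [0.0074, 0, 0.0042], "angular": [0, 0, 0]}, {"jaw": 0.2, "dp": [0.0069, 0, 0.0051], "angular": [0, 0, 0]}, {"jaw": 0.2, "dp": [0.0062, 0, 0.0059], "angular": [0, 0, 0]}, {"jaw": 0.2, "dp": [0.0054, 0, 0.0066], "angular": [0, 0, 0]}, {"jaw": 0.2, "dp": [0.0046, 0, 0.0072], "angular": [0, 0, 0]}, {"jaw": 0.2, "dp": [0, 0, 0], "angular": [0, 0, 0]}, {"jaw": 0.2, "dp": [0, 0, 0], "angular": [0, 0, 0]}]'

```text
time_s: 12.0
position: [0.6554, -0.0509, 0.0831]
ee_rot: [-2.075, -1.696, -0.654]
ft_force: [-0.3, 0.0, -0.5]
opening: 0.0184
grip_force: 0.0
```

```bash
python3 - <<'E'
from h import *
st()
c=cap('wrist');cv2.imwrite('pics/w5.png',c['image'][:,:,::-1])
d,m=tagpts(c);m&=(d[...,0]>-15)&(d[...,0]<80);q=d[m];print(len(q))
if len(q)>20:k=np.polyfit(q[:,0],q[:,2],1);print(q.min(0),q.max(0),'slope',k,np.degrees(np.arctan(k[0])))
c=cap('scene');d,m=tagpts(c);m&=(d[...,0]>-15)&(d[...,0]<80);q=d[m];print(len(q),q.min(0),q.max(0))
rows([(30.7,82.1),(36,79),(41,76),(46,72),(50,68),(54,63),(55,58),(55,53),(55,50)])
E
```

```text
t 12.0 dock mm [27.6  0.3 83.1] tz 0.573 0.004 -0.819 ty 0.007 -1.0 -0.0 F [-0.3  0.  -0.5] j [-0.54  0.57  1.47  0.58  1.37 -0.54]
4558
[ -2.67131905 -29.97629349  45.0527737 ] [ 48.25279094  29.99366522 129.96085386] slope [ 1.07614285 49.85708937] 47.10038983653153
228 [ -7.94248326 -29.98472018  40.48993112] [43.34043298 29.94652401 90.85195311]
[[np.float64(0.0026), 0, np.float64(0.0056)], [np.float64(0.0023), 0, np.float64(0.0053)], [np.float64(0.0018), 0, np.float64(0.0061)], [np.float64(0.001), 0, np.float64(0.0056)], [np.float64(0.0004), 0, np.float64(0.0064)], [np.float64(-0.002), 0, np.float64(0.0047)], [np.float64(-0.0029), 0, np.float64(0.0041)], [np.float64(-0.0017), 0, np.float64(0.0024)]] [55. 50.]
```

View pics/w5.png

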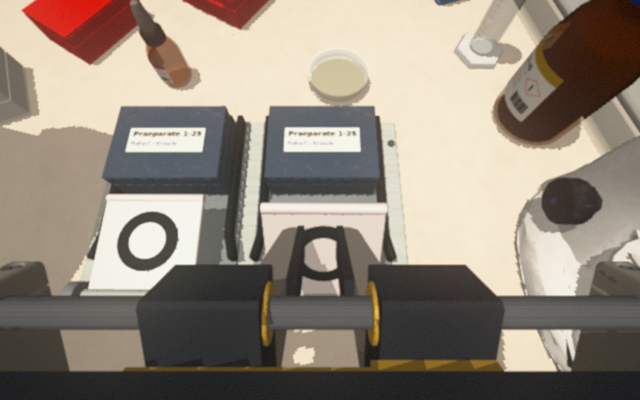

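The tag is past upright at about 130°, with its ring visible between the fingers (320,250) and its bead at row 208. I'll continue down.

servo_tool --moves '[{"jaw": 0.2, "dp": [0.0026, 0, 0.0056], "angular": [0, 0, 0]}, {"jaw": 0.2, "dp": [0.0023, 0, 0.0053], "angular": [0, 0, 0]}, {"jaw": 0.2, "dp": [0.0018, 0, 0.0061], "angular": [0, 0, 0]}, {"jaw": 0.2, "dp": [0.001, 0, 0.0056], "angular": [0, 0, 0]}, {"jaw": 0.2, "dp": [0.0004, 0, 0.0064], "angular": [0, 0, 0]}, {"jaw": 0.2, "dp": [-0.002, 0, 0.0047], "angular": [0, 0, 0]}, {"jaw": 0.2, "dp": [-0.0029, 0, 0.0041], "angular": [0, 0, 0]}, {"jaw": 0.2, "dp": [-0.0017, 0, 0.0024], "angular": [0, 0, 0]}, {"jaw": 0.2, "dp": [0, 0, 0], "angular": [0, 0, 0]}, {"jaw": 0.2, "dp": [0, 0, 0], "angular": [0, 0, 0]}]'

```text
time_s: 13.1
position: [0.6601, -0.0279, 0.0508]
ee_rot: [-2.076, -1.696, -0.653]
ft_force: [0.1, -0.2, 0.4]
opening: 0.0184
grip_force: 0.0
```

```bash
cat >> h.py <<'E'
def flat():
    st()
    for n in('wrist','scene','side'):
        c=cap(n);d,m=tagpts(c);m&=(d[...,0]>15)&(d[...,0]<80)&(d[...,2]<75);q=d[m]
        if len(q)>20:
            k=np.polyfit(q[:,0],q[:,2],1);r=q[:,2]-np.polyval(k,q[:,0]);q=q[abs(r)<4];k=np.polyfit(q[:,0],q[:,2],1);print(n,len(q),q.min(0).round(),q.max(0).round(),'slope',k.round(3))
E
python3 -c "
from h import *
flat()"
```

```text
t 13.1 dock mm [51.1  0.5 50.8] tz 0.572 0.004 -0.82 ty 0.006 -1.0 -0.0 F [ 0.1 -0.2  0.4] j [-0.51  0.61  1.49  0.6   1.31 -0.54]
wrist 3422 [ 24. -30.  44.] [73. 30. 50.] slope [4.4000e-02 4.4521e+01]
scene 79 [ 15. -30.  42.] [73. 30. 50.] slope [3.6000e-02 4.4618e+01]
side 78 [ 15. -30.  42.] [71. 29. 49.] slope [ 0.061 42.786]
```

servo_tool --moves '[{"jaw": 0.2, "dp": [-0.0011, 0, 0.0016], "angular": [0, 0, 0]}, {"jaw": 0.2, "dp": [-0.0011, 0, 0.0016], "angular": [0, 0, 0]}, {"jaw": 0.2, "dp": [0, 0, 0], "angular": [0, 0, 0]}, {"jaw": 0.2, "dp": [0, 0, 0], "angular": [0, 0, 0]}]'

```text
time_s: 13.65
position: [0.6606, -0.0278, 0.0476]
ee_rot: [-2.076, -1.696, -0.654]
ft_force: [-1.0, -0.7, 2.6]
opening: 0.0183
grip_force: 1.3
```

servo_tool --moves '[{"jaw": 0.2, "dp": [-0.0006, 0, 0.0008], "angular": [0, 0, 0]}, {"jaw": 0.2, "dp": [-0.0006, 0, 0.0008], "angular": [0, 0, 0]}, {"jaw": 0.2, "dp": [0, 0, 0], "angular": [0, 0, 0]}, {"jaw": 0.2, "dp": [0, 0, 0], "angular": [0, 0, 0]}]'

```text
time_s: 14.05
position: [0.6608, -0.0278, 0.047]
ee_rot: [-2.075, -1.697, -0.656]
ft_force: [-3.1, -0.6, 10.5]
opening: 0.0186
grip_force: 4.9
```

It has bottomed on the rest strips at 10 N. I'll lift off and look.

servo_tool --moves '[{"jaw": 0.2, "dp": [0.003, 0, -0.0043], "angular": [0, 0, 0]}, {"jaw": 0.2, "dp": [0.006, 0, -0.0085], "angular": [0, 0, 0]}, {"jaw": 0.2, "dp": [0.0115, 0, -0.0164], "angular": [0, 0, 0]}, {"jaw": 0.2, "dp": [0.0115, 0, -0.0164], "angular": [0, 0, 0]}, {"jaw": 0.2, "dp": [0, 0, -0.03], "angular": [0, 0, 0]}, {"jaw": 0.2, "dp": [0, 0, -0.03], "angular": [0, 0, 0]}, {"jaw": 0.2, "dp": [0, 0, -0.03], "angular": [0, 0, 0]}, {"jaw": 0.2, "dp": [0, 0, -0.03], "angular": [0, 0, 0]}, {"jaw": 0.2, "dp": [0, 0, 0], "angular": [0, 0, 0]}, {"jaw": 0.2, "dp": [0, 0, 0], "angular": [0, 0, 0]}]'

```text
time_s: 15.05
position: [0.6469, -0.0951, 0.2003]
ee_rot: [-2.078, -1.697, -0.655]
ft_force: [0.4, 1.1, -0.3]
opening: 0.0186
grip_force: 0.0
```

```bash
python3 - <<'E'
from h import *
flat()
c=cap('wrist');cv2.imwrite('pics/w6.png',c['image'][:,:,::-1])
P=pts(c);d=dk(P.reshape(-1,3)).reshape(P.shape)
for nm,y0 in(('a',0),('b',125)):
    m=(d[...,2]>46)&(d[...,2]<52)&(abs(d[...,1]-y0)<40)&(d[...,0]>80)&(d[...,0]<170);q=d[m];print(nm,np.percentile(q[:,0],[1,99]).round(1),np.percentile(q[:,1],[1,99]).round(1))
    im=c['image'].min(-1);m=(im>110)&(abs(d[...,1]-y0)<30)&(d[...,0]>15)&(d[...,0]<76)&(d[...,2]<60)&(d[...,2]>35);q=d[m];print(np.polyfit(q[:,0],q[:,2],1).round(3))
E
```

```text
t 15.05 dock mm [-17.4  -0.5 200.3] tz 0.572 0.002 -0.82 ty 0.006 -1.0 0.002 F [ 0.4  1.1 -0.3] j [-0.6   0.45  1.38  0.55  1.57 -0.48]
wrist 1643 [ 15. -30.  41.] [73. 30. 47.] slope [ 0.    43.882]
scene 159 [ 16. -30.  40.] [75. 30. 47.] slope [3.0000e-03 4.3796e+01]
side 129 [ 15. -30.  41.] [73. 29. 46.] slope [-0.    43.082]
a [ 85.8 151.3] [-39.3  39.2]
[-0.    43.883]
b [ 84.9 149.5] [ 85.9 164.3]
[ 0.06  43.669]
```

View pics/w6.png

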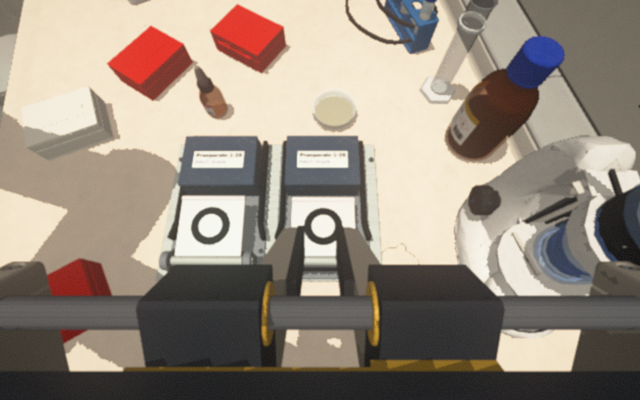

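The tag now lies flat (slope 0.00) with its ring up at (322,225). Both boxes are at the stops (85.8 mm against 84.9 mm at the front), nothing else has moved, and the arm touches nothing. Handing in.

```bash
python3 -c "
from cell import arm
print(arm.close_job())"
```

```text
the job is handed in; nothing more can be done
None
```

The far dock's box is fully home against its back stops, its tag is flipped flat with the ring up, and I handed the job in at about 15 s on the robot's clock; no verdict was returned.

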